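# Turn over a tray of coated stone coupons in the twin-tray turner

## Robot

A 6-joint arm with a two-finger parallel gripper is mounted at the origin on the work surface. World frame = base frame: x ahead of the robot, y to its left, z up, the work surface at z = 0. Lengths are in mm, angles in rad, forces in N, time in s.
With the tool pointing down it reaches from about 200 to 875 mm from the base axis. Payload 3.4 kg.
Tool frame: the origin (TCP) lies between the finger pads; the fingertips stand 19 mm ahead of it and the grasp point (between the pads) is the TCP; z points along the fingers, y is the line along which they close (so a half turn about z gives the same grasp; the last joint's range is limited). The gripper opens to 94 mm and grips with 3 to 60 N. Pads are 16 mm wide; open, the fingers measure 119 mm over their backs; the gripper's body (75 mm by 177 mm) begins 78 mm behind the grasp point.
Start: joints at [-1.269, 0.276, 1.505, -0, 1.361, -0.121], TCP at [235.935, -524.403, 224.493] pointing down, gripper open.
Joint ranges: [-2.89, 2.89], [-0.75, 2.08], [0.22, 2.7], [-1.18, 4.32], [0.11, 2.71], [-2.7, 2.7]. Speed limits (rad/s): [2.57, 2.57, 3.14, 3.14, 3.14, 3.14].

## Interface

Orientations are given as a 3x3 rotation matrix whose columns are the frame's x, y, z axes.
In Python, from workcell import get_state, cams, robot gives the robot as it stands. The module is installed in compiled form; this text tells all that it offers.
- The arm moves only by the tool drive_tool, never from a script. Its argument "increments" is a list of rows, each a list of 3 entries, a list of its own where there are three numbers: the turn, a rotation vector about the world's x, y, z as a fraction of full scale, then the shift along the world's x, y, z as a fraction of full scale, then the finger opening in mm, from 0 to 94. A call has 1 to 12 rows; each row shifts and turns the commanded pose from where the row before left it; what a row does not reach is not made up. Full scale, the value 1, is 0.15 m for a shift and pi rad for a turn. A row lasts 1/10 s, in which the tool goes at most 50 mm and 8.59 degrees, less where a joint would pass 70% of its speed; a pose out of reach is approached as far as the arm can. A call with a number of a shift or a turn outside -1 to 1 is refused whole. A call with a gripper value outside its range is refused whole. The fingers move at their own pace and stop on an object; "force" is the grip in N (left out, the last holds). Time passes only in rows, so rows that do not move let the fingers close. It gives the time, the measured TCP pose, the force, the opening and the grip force at its end, in the units of the state.
- get_state(): the state, without advancing time (a new reading comes with each control period).
- cams.camera(name): name is "scene" or "top" or "wrist"; returns a dict with "color" (400x640x3 uint8, blue, green, red), "depth" (400x640 float32, mm along the optical axis (not along the pixel's ray), 0 where there is no reading), "mtx" (3x3 intrinsics, pixels), "world_from_camera" (4x4, takes a point from camera to world coordinates); the wrist camera has in their place "T_tool_cam" (4x4, takes a point from camera to tool coordinates, whose origin is the TCP and whose axes are the flange's). Camera axes: x right, y down, z forward; pixel columns grow to the right and rows downward; lengths in mm; the calibration is good to about 2 mm. A picture is of the moment at which its call begins: read the wrist's pose just before it.
- robot.job_done(): hands the job in; it is judged then, once.
Trained networks look in a picture, given as the dict that the camera call returned (one of the last four; its "shot" number tells which), for a name from the list of things; names that differ only in an ending like _2 or _b are one class to them, and where a whole thing is asked for, a point or a joint stands for the part that bears it (a point fixed in the world has none). Each returns a list of dicts, best first, with "conf" (0 to 1); they miss things now and then, are a little off and sometimes report something else, mostly with a low value. They report only what shows in the picture. A call takes as long as a camera call. They do not tell look-alikes from the thing itself.
- cams.trace(picture, label): "region" (400x640 bool, what is visible of it).
- cams.tip_of(picture, label): "point" ([x, y, z] in mm, in world coordinates, good to about 4 mm: a listed point, or the origin of a listed thing).
The state is a dict: "t": time; "joint_positions": joint angles; "qd": joint speeds; "tau": joint torques, N m; "tcp_pos": TCP position; "ee_rot": TCP orientation; "force": force on the tool from outside, world axes, zero at the start; "ft_torque": the same for the moment, N m; "grip_width": finger opening in mm; "grasp_force": force on a finger pad.
Only numpy, scipy, OpenCV 4.12 (cv2) and the standard library are available. Lean on these libraries where they do the work, as an engineer would, in place of code of your own. Each camera call takes 0.05 s, during which the arm holds its last target. There are 200 camera calls.

## Task

The four stone coupons lie bare side up in the blue-handled tray; get them all into the yellow-handled tray with their black coated sides up, without touching them: swing the empty yellow-handled tray over to cap the loaded one, turn the two closed trays together over to the yellow tray's side, and then swing the emptied blue-handled tray back to where it was. Leave both trays lying fully open and do not disturb the cup or the bottle beside them.

Things in the scene. Friction and masses are not known exactly. Their poses are not given: they have to be found in the camera images.
- turner: Blue steel base of the twin-tray turner, fixed to the bench: plate 160 x 220 x 8 mm. Origin at the centre of the plate's underside (bench level); x along the hinge line, y towards the loaded tray, z up. The hinge line is parallel to x, straight above the origin at z = 45 mm. Both trays swing about it. Its place on the bench varies, and its yaw by up to 0.4 rad either way, so that the loaded tray is on the robot's left (+y).
- tray_a (a joint): Swing angle of the loaded tray (grey metal, blue grip bar), rad: 0 = lying open on the +y side of the base, grows as its outer edge is lifted, 3.14 = turned over onto the -y side. Stiff hinge (about 0.3 Nm): the tray stays wherever it is left. Stops at 0 and 3.14.
- tray_b (a joint): Swing angle of the empty tray (grey metal, yellow grip bar), rad: 0 = lying open on the -y side of the base, grows as its outer edge is lifted, 3.14 = upside down on top of the loaded tray on the +y side. Same stiff hinge; may be found partly raised. The trays face each other mouth to mouth, rims touching, whenever tray_a + tray_b = 3.14. Nothing latches them together: they turn as one only if both grip bars are held together.
- tray_a_floor (a point): Centre of the loaded tray's inner floor; z axis points out of the tray's mouth (up when open), x along the hinge. Tray outside 100 mm (along the hinge) x 94 mm x 12 mm deep, walls and floor 4 mm, inside depth 8 mm (so the 12 mm thick coupons stand 4 mm proud of the rim), a cross of full-height 4 mm dividers makes 4 pockets of 44 x 41 mm. Tray centre lies 65 mm from the hinge line, its rim level with it.
- tray_b_floor (a point): The same point and axes on the empty tray, an identical tray.
- tray_a_bar (a point): Middle of the loaded tray's grip bar (blue, round, 10 mm diameter, parallel to the hinge line, 155 mm from it and in the plane of the tray's rim; 43 mm beyond the tray's outer wall). The bar covers only the +x half of the tray's width: from 1 to 68 mm from the centre plane, this point at 34 mm; a steel arm at its far end (68 mm) joins it to the tray. The bar can turn between gripping fingers, so the tool may keep pointing down while the bar is led round.
- tray_b_bar (a point): Middle of the empty tray's grip bar (yellow), the same but covering the -x half, 1 to 68 mm, this point at 34 mm. When the trays are closed on each other the two bars lie in one line, end to end.
- tray_a_bar_end (a point): Point on the axis of the blue bar's line, at the turner's centre plane (x = 0), 1 mm from the bar's free inner end. With the trays closed, a grip here takes the ends of both bars.
- tray_b_bar_end (a point): The same point for the yellow bar's line; coincides with the one of the blue bar when the trays are closed.
- coupon1: Stone disc (test coupon), 34 mm diameter, 12 mm thick, about 28 g, loose in a pocket. One face bare sand-coloured stone, the other face and the lower edge coated with black bitumen film. Origin at the centre of the coated face; z axis from the coated face to the bare face (up at the start, to point down at the end).
- coupon2: Stone disc (test coupon), 34 mm diameter, 12 mm thick, about 28 g, loose in a pocket. One face bare sand-coloured stone, the other face and the lower edge coated with black bitumen film. Origin at the centre of the coated face; z axis from the coated face to the bare face (up at the start, to point down at the end).
- coupon3: Stone disc (test coupon), 34 mm diameter, 12 mm thick, about 28 g, loose in a pocket. One face bare sand-coloured stone, the other face and the lower edge coated with black bitumen film. Origin at the centre of the coated face; z axis from the coated face to the bare face (up at the start, to point down at the end).
- coupon4: Stone disc (test coupon), 34 mm diameter, 12 mm thick, about 28 g, loose in a pocket. One face bare sand-coloured stone, the other face and the lower edge coated with black bitumen film. Origin at the centre of the coated face; z axis from the coated face to the bare face (up at the start, to point down at the end).
- tin: Bystander: open aluminium sample cup, 70 mm diameter, 45 mm high; origin under its centre.
- bottle: Bystander: amber bottle, 64 mm diameter, 130 mm high; origin under its centre.
Mind the look-alikes: they are no part of the job. Leave any purple, red or turquoise look-alike of the coupon3 alone.

How it is judged (in metres and radians):
On the way, in this order (a step that is already met when the one before it is completed fails the run):
1. the empty tray is swung fully over and caps the loaded tray (tray_b above 2.95 rad, tray_a below 0.15) (value of joint tray_b above 2.95 rad and value of joint tray_a below 0.15 rad), for 0.1 s.
2. both trays, still closed on each other, have been turned to the yellow tray's side (tray_a above 2.95, tray_b below 0.15) with all coupons in the yellow tray, coated sides up (value of joint tray_a above 2.95 rad and value of joint tray_b below 0.15 rad and x of coupon1 in the frame of tray_b_floor between -0.05 and 0.05 m and y of coupon1 in the frame of tray_b_floor between -0.047 and 0.047 m and z of coupon1 in the frame of tray_b_floor between 0 and 0.018 m and angle between each of coupon1, coupon2, coupon3, coupon4's own z axis and vertical above 2.85 rad and x of coupon2 in the frame of tray_b_floor between -0.05 and 0.05 m and y of coupon2 in the frame of tray_b_floor between -0.047 and 0.047 m and z of coupon2 in the frame of tray_b_floor between 0 and 0.018 m and x of coupon3 in the frame of tray_b_floor between -0.05 and 0.05 m and y of coupon3 in the frame of tray_b_floor between -0.047 and 0.047 m and z of coupon3 in the frame of tray_b_floor between 0 and 0.018 m and x of coupon4 in the frame of tray_b_floor between -0.05 and 0.05 m and y of coupon4 in the frame of tray_b_floor between -0.047 and 0.047 m and z of coupon4 in the frame of tray_b_floor between 0 and 0.018 m), for 0.1 s.
At the end, for the whole second after the job is handed in: Both trays lie open (tray_a and tray_b below 0.15 rad); all four coupons lie at rest on the floor of the yellow-handled tray, coated side up (within about 0.29 rad of flat) (value of joint each of tray_a, tray_b below 0.15 rad and x of coupon1 in the frame of tray_b_floor between -0.05 and 0.05 m and y of coupon1 in the frame of tray_b_floor between -0.047 and 0.047 m and z of coupon1 in the frame of tray_b_floor between 0 and 0.018 m and angle between each of coupon1, coupon2, coupon3, coupon4's own z axis and vertical above 2.85 rad and x of coupon2 in the frame of tray_b_floor between -0.05 and 0.05 m and y of coupon2 in the frame of tray_b_floor between -0.047 and 0.047 m and z of coupon2 in the frame of tray_b_floor between 0 and 0.018 m and x of coupon3 in the frame of tray_b_floor between -0.05 and 0.05 m and y of coupon3 in the frame of tray_b_floor between -0.047 and 0.047 m and z of coupon3 in the frame of tray_b_floor between 0 and 0.018 m and x of coupon4 in the frame of tray_b_floor between -0.05 and 0.05 m and y of coupon4 in the frame of tray_b_floor between -0.047 and 0.047 m and z of coupon4 in the frame of tray_b_floor between 0 and 0.018 m and linear speed of each of coupon1, coupon2, coupon3, coupon4 below 0.02 m/s); the robot touches nothing.
It fails at once if a coupon is touched by the fingers (over 0.5 N) (contact force between the fingers and coupon1 above 0.5 N or contact force between the fingers and coupon2 above 0.5 N or contact force between the fingers and coupon3 above 0.5 N or contact force between the fingers and coupon4 above 0.5 N).
It fails at once if the loaded tray is swung up (0.5 to 1.7 rad) without its cap (trays over 0.35 rad from closed) while a coupon is still in it (value of joint tray_a between 0.5 and 1.7 rad and angle between the z axis of tray_a_floor and the z axis of tray_b_floor, either way round above 0.35 rad and distance between any of coupon1, coupon2, coupon3, coupon4 and tray_a_floor below 0.06 m).
It fails at once if the cup or bottle is moved more than 30 mm (distance of any of tin, bottle from where it was at the start of the episode above 0.03 m).
It also fails if it takes over 67 s, if anything falls off the work surface, if the arm or the gripper's body presses on something with over 40 N, if the wrist force passes 120 N, or if a joint passes its speed limit or range.

## Working session

There is one attempt and no reset: what is moved stays moved. The work goes in short steps, Python scripts to look and compute and a tool call to move; the robot and the scene stay as the last step left them, time stands still between calls to the robot, and variables do not carry over. Pictures are saved under pics/ and viewed, at most 10 in all, crops included, and the job is handed in when it is done.

Besides the shell and the picture viewer there is one more tool, called after "Emit:" as a command line: name --argument value ..., lists and objects as JSON in quotes. drive_tool: Moves the arm, as the interface text tells. Shift numbers are shares of 0.15 m and turn numbers shares of pi rad, none past 1 either way. Its arguments: {"type":"object","properties":{"increments":{"type":"array"},"force":{"type":"number"}},"required":["increments"]}

```bash
mkdir -p pics
cat > h.py <<'E'
import numpy as np,cv2
from workcell import get_state,cams,robot
def px(p,q):
    T=np.linalg.inv(p["world_from_camera"]);c=T[:3,:3]@np.array(q,float)+T[:3,3];u=p["mtx"]@c;return (u[:2]/u[2]).round()
E
python3 - <<'E'
from h import *
for n in ("scene","top"):
    p=cams.camera(n); cv2.imwrite(f"pics/{n}1.png",p["color"])
    for l in ("turner","tray_a_bar","tray_b_bar","tray_a_bar_end","tray_b_bar_end","tray_a_floor","tray_b_floor","coupon1","tin","bottle"):
        print(n,l,[(np.round(d["point"]).tolist(),round(d["conf"],2),px(p,d["point"]).tolist()) for d in cams.tip_of(p,l)[:5]])
s=get_state();print(s["t"],s["force"],s["ee_rot"])
E
```

```text
scene turner [([552.0, 44.0, -1.0], 0.56, [320.0, 222.0])]
scene tray_a_bar [([570.0, 205.0, 47.0], 0.59, [377.0, 235.0])]
scene tray_b_bar [([529.0, -109.0, 73.0], 0.96, [270.0, 180.0]), ([560.0, -110.0, 76.0], 0.29, [264.0, 186.0])]
scene tray_a_bar_end [([542.0, 196.0, 42.0], 0.58, [377.0, 227.0])]
scene tray_b_bar_end [([563.0, -106.0, 73.0], 0.64, [265.0, 188.0])]
scene tray_a_floor [([548.0, 107.0, 33.0], 0.77, [343.0, 220.0])]
scene tray_b_floor [([554.0, -15.0, 46.0], 0.73, [298.0, 203.0])]
scene coupon1 [([570.0, 87.0, 33.0], 0.69, [332.0, 223.0]), ([699.0, 139.0, 1.0], 0.69, [331.0, 277.0]), ([516.0, 136.0, 37.0], 0.65, [358.0, 214.0]), ([568.0, 136.0, 39.0], 0.6, [351.0, 227.0]), ([525.0, 86.0, 35.0], 0.51, [339.0, 211.0])]
scene tin [([566.0, -437.0, 4.0], 0.56, [164.0, 172.0]), ([537.0, 199.0, 42.0], 0.29, [379.0, 226.0])]
scene bottle [([571.0, 87.0, 36.0], 0.69, [332.0, 223.0]), ([557.0, 443.0, -2.0], 0.61, [472.0, 276.0])]
top turner [([550.0, 44.0, -3.0], 0.92, [304.0, 211.0])]
top tray_a_bar [([574.0, 203.0, 44.0], 0.59, [242.0, 199.0])]
top tray_b_bar [([527.0, -10
[... 231 characters left out ...]
top tray_b_floor [([557.0, -18.0, 46.0], 0.58, [327.0, 206.0])]
top coupon1 [([529.0, 85.0, 34.0], 0.69, [288.0, 217.0]), ([408.0, 173.0, 0.0], 0.62, [254.0, 263.0]), ([691.0, 139.0, 2.0], 0.59, [270.0, 159.0]), ([570.0, 91.0, 38.0], 0.5, [286.0, 201.0]), ([564.0, 136.0, 38.0], 0.48, [268.0, 203.0])]
top tin [([559.0, -431.0, 0.0], 0.65, [478.0, 209.0]), ([570.0, 90.0, 36.0], 0.46, [286.0, 201.0])]
top bottle [([558.0, 435.0, -1.0], 0.64, [160.0, 206.0]), ([570.0, 92.0, 37.0], 0.44, [285.0, 201.0])]
1.1 [ 0.65478254 -0.0851746  -0.40834324] [[ 9.11948545e-01  4.10304578e-01  7.19442704e-05]
 [ 4.10304584e-01 -9.11948536e-01 -1.26513459e-04]
 [ 1.37004208e-05  1.44892828e-04 -9.99999989e-01]]
```

Run:
```python
import cv2,numpy as np
a=cv2.imread("pics/scene1.png")[120:320,130:510];b=cv2.imread("pics/top1.png")[120:300,140:500]
a=cv2.resize(a,(570,300));b=cv2.resize(b,(570,285))
cv2.imwrite("pics/m1.png",np.vstack([a,b]))
```

```text
(no output)
```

View pics/m1.png

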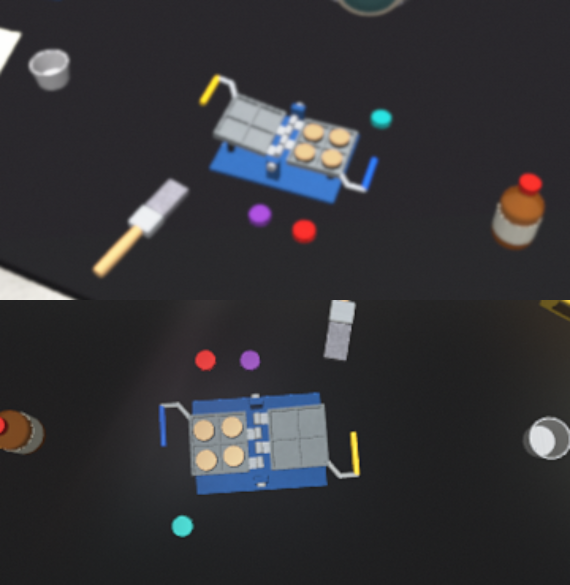

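Emit:
drive_tool --increments '[[[0,0,-0.009],[0.163,0.231,-0.033],40],[[0,0,-0.009],[0.163,0.231,-0.033],40],[[0,0,-0.009],[0.163,0.231,-0.033],40],[[0,0,-0.009],[0.163,0.231,-0.033],40],[[0,0,-0.009],[0.163,0.231,-0.033],40],[[0,0,-0.009],[0.163,0.231,-0.033],40],[[0,0,-0.009],[0.163,0.231,-0.033],40],[[0,0,-0.009],[0.163,0.231,-0.033],40],[[0,0,-0.009],[0.163,0.231,-0.033],40],[[0,0,-0.009],[0.163,0.231,-0.033],40],[[0,0,-0.009],[0.163,0.231,-0.033],40],[[0,0,-0.009],[0.163,0.231,-0.033],40]]' --force 25

```text
t: 2.3
tcp_pos: [530.2, -107.0, 165.1]
ee_rot: [[0.997, 0.082, 0.001], [0.082, -0.997, -0.0], [0.0, 0.0, -1.0]]
force: [-0.5, -0.5, 0.8]
grip_width: 40.1
grasp_force: 0.0
```

```bash
cat >> h.py <<'E'
def wrist():
    s=get_state();T=np.eye(4);T[:3,:3]=s["ee_rot"];T[:3,3]=s["tcp_pos"]
    p=cams.camera("wrist");p["W"]=T@p["T_tool_cam"];return s,p
def bar(p,col):
    "axis of a coloured bar from the depth: ends and centre of the visible top, world"
    h=cv2.cvtColor(p["color"],cv2.COLOR_BGR2HSV);r=(20,35) if col=="y" else (108,125)
    m=(h[...,0]>=r[0])&(h[...,0]<=r[1])&(h[...,1]>130)&(h[...,2]>90)&(p["depth"]>0)
    v,u=np.nonzero(m);d=p["depth"][v,u];K=p["mtx"]
    P=np.c_[(u-K[0,2])/K[0,0]*d,(v-K[1,2])/K[1,1]*d,d]
    W=p.get("W",p.get("world_from_camera"));return P@W[:3,:3].T+W[:3,3],m
E
python3 - <<'E'
from h import *
s,p=wrist(); cv2.imwrite("pics/w1.png",p["color"]);print(s["t"],s["tcp_pos"],s["ee_rot"],s["joint_positions"])
for l in ("tray_b_bar","tray_b_bar_end"):
    print(l,[(np.round(d["point"]).tolist(),round(d["conf"],2)) for d in cams.tip_of(p,l)[:3]])
P,m=bar(p,"y");P=P[(P[:,2]>50)&(P[:,2]<110)];print(len(P),P.min(0),P.max(0),np.median(P,0))
c=cv2.fitLine(P[:,:2].astype(np.float32),cv2.DIST_L2,0,.1,.01).ravel();print(c)
E
```

```text
2.3 [ 530.22671904 -107.01767969  165.09274674] [[ 9.96595869e-01  8.24404219e-02  5.00367299e-04]
 [ 8.24406190e-02 -9.96595903e-01 -3.87015688e-04]
 [ 4.66758264e-04  4.26948826e-04 -9.99999800e-01]] [-3.27670887e-01  2.65386551e-01  1.67389583e+00 -2.20216573e-04
  1.20171198e+00  1.16067062e+00]
tray_b_bar [([530.0, -112.0, 74.0], 0.56)]
tray_b_bar_end [([558.0, -104.0, 75.0], 0.91), ([571.0, 94.0, 36.0], 0.45)]
374 [ 495.39985473 -117.64819806   69.40030097] [ 562.02288219 -102.95800187   76.98570777] [ 528.69252363 -113.49166782   74.06858406]
[ 9.95471060e-01  9.50653553e-02  5.29660278e+02 -1.12185135e+02]
```

View pics/w1.png

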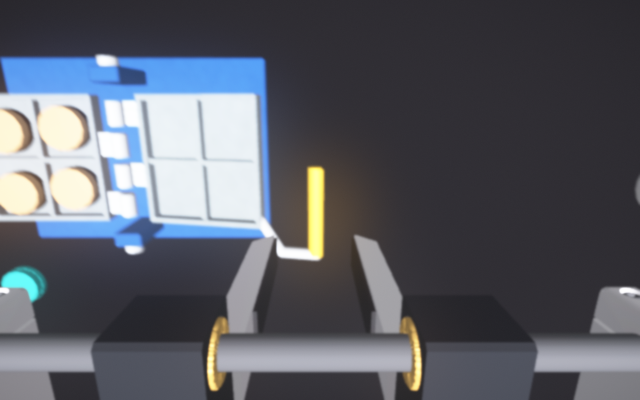

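Emit:
drive_tool --increments '[[[0,0,0.002],[-0.005,-0.031,0],40],[[0,0,0],[0,0,-0.157],40],[[0,0,0],[0,0,-0.157],40],[[0,0,0],[0,0,-0.157],40],[[0,0,0],[0,0,-0.157],40],[[0,0,0],[0,0,0],4],[[0,0,0],[0,0,0],4],[[0,0,0],[0,0,0],4],[[0,0,0],[0,0,0],4]]' --force 25

```text
t: 3.35
tcp_pos: [528.9, -110.7, 71.9]
ee_rot: [[0.996, 0.086, 0.001], [0.086, -0.996, 0.006], [0.002, -0.006, -1.0]]
force: [1.7, 14.1, -1.7]
grip_width: 11.5
grasp_force: 6.7
```

Emit:
drive_tool --increments '[[[0,0,0],[0,0.007,0],4],[[0,0,0],[0,0,0],4],[[0,0,0],[0,0,0],4]]'

```text
t: 3.65
tcp_pos: [528.8, -109.7, 71.7]
ee_rot: [[0.996, 0.088, 0.001], [0.088, -0.996, 0.004], [0.002, -0.004, -1.0]]
force: [-0.1, 7.1, -1.7]
grip_width: 9.0
grasp_force: 25.0
```

```bash
cat > arc.py <<'E'
import numpy as np,sys
# start angle, end angle, rows, radius, yaw ; sign s: +1 moves from -y to +y
t0,t1,n,r,psi=map(float,sys.argv[1:6]);t=np.linspace(t0,t1,int(n)+1)
d=-r*np.cos(t);z=r*np.sin(t)
P=np.c_[-np.sin(psi)*d,np.cos(psi)*d,z]/150
Q=np.round(P-P[0],3);print([[[0,0,0],q.round(3).tolist(),4] for q in np.diff(Q,axis=0)])
E
python3 arc.py 0.172 3.1416 36 155 0.088
```

```text
[[[0, 0, 0], [-0.002, 0.018, 0.083], 4], [[0, 0, 0], [-0.002, 0.025, 0.082], 4], [[0, 0, 0], [-0.003, 0.031, 0.079], 4], [[0, 0, 0], [-0.003, 0.038, 0.076], 4], [[0, 0, 0], [-0.004, 0.044, 0.073], 4], [[0, 0, 0], [-0.004, 0.049, 0.069], 4], [[0, 0, 0], [-0.005, 0.056, 0.065], 4], [[0, 0, 0], [-0.005, 0.06, 0.06], 4], [[0, 0, 0], [-0.006, 0.065, 0.055], 4], [[0, 0, 0], [-0.006, 0.069, 0.049], 4], [[0, 0, 0], [-0.007, 0.073, 0.043], 4], [[0, 0, 0], [-0.006, 0.077, 0.037], 4], [[0, 0, 0], [-0.007, 0.079, 0.031], 4], [[0, 0, 0], [-0.008, 0.082, 0.024], 4], [[0, 0, 0], [-0.007, 0.083, 0.017], 4], [[0, 0, 0], [-0.007, 0.084, 0.01], 4], [[0, 0, 0], [-0.008, 0.085, 0.003], 4], [[0, 0, 0], [-0.007, 0.085, -0.003], 4], [[0, 0, 0], [-0.008, 0.084, -0.011], 4], [[0, 0, 0], [-0.007, 0.083, -0.018], 4], [[0, 0, 0], [-0.007, 0.081, -0.024], 4], [[0, 0, 0], [-0.007, 0.079, -0.032], 4], [[0, 0, 0], [-0.007, 0.076, -0.037], 4], [[0, 0, 0], [-0.006, 0.073, -0.044], 4], [[0, 0, 0], [-0.006, 0.069, -0.05], 4], [[0, 0, 0], [-0.006, 0.065, -0.055], 4], [[0, 0, 0], [-0.005, 0.06, -0.06], 4], [[0, 0, 0], [-0.005, 0.054, -0.065], 4], [[0, 0, 0], [-0.005, 0.05, -0.07], 4], [[0, 0, 0], [-0.003, 0.043, -0.073], 4], [[0, 0, 0], [-0.004, 0.037, -0.077], 4], [[0, 0, 0], [-0.002, 0.031, -0.079], 4], [[0, 0, 0], [-0.003, 0.024, -0.082], 4], [[0, 0, 0], [-0.001, 0.018, -0.083], 4], [[0, 0, 0], [-0.001, 0.01, -0.085], 4], [[0, 0, 0], [0.0, 0.003, -0.085], 4]]
```

Emit:
drive_tool --increments '[[[0,0,0],[-0.002,0.018,0.083],4],[[0,0,0],[-0.002,0.025,0.082],4],[[0,0,0],[-0.003,0.031,0.079],4],[[0,0,0],[-0.003,0.038,0.076],4],[[0,0,0],[-0.004,0.044,0.073],4],[[0,0,0],[-0.004,0.049,0.069],4],[[0,0,0],[-0.005,0.056,0.065],4],[[0,0,0],[-0.005,0.06,0.06],4],[[0,0,0],[-0.006,0.065,0.055],4],[[0,0,0],[-0.006,0.069,0.049],4],[[0,0,0],[-0.007,0.073,0.043],4],[[0,0,0],[-0.006,0.077,0.037],4]]'

```text
t: 4.85
tcp_pos: [521.7, -23.7, 189.1]
ee_rot: [[0.996, 0.09, 0.003], [0.09, -0.996, -0.007], [0.003, 0.007, -1.0]]
force: [1.5, -6.1, 4.9]
grip_width: 8.7
grasp_force: 25.0
```

Emit:
drive_tool --increments '[[[0,0,0],[-0.007,0.079,0.031],4],[[0,0,0],[-0.008,0.082,0.024],4],[[0,0,0],[-0.007,0.083,0.017],4],[[0,0,0],[-0.007,0.084,0.01],4],[[0,0,0],[-0.008,0.085,0.003],4],[[0,0,0],[-0.007,0.085,-0.003],4],[[0,0,0],[-0.008,0.084,-0.011],4],[[0,0,0],[-0.007,0.083,-0.018],4],[[0,0,0],[-0.007,0.081,-0.024],4],[[0,0,0],[-0.007,0.079,-0.032],4],[[0,0,0],[-0.007,0.076,-0.037],4],[[0,0,0],[-0.006,0.073,-0.044],4]]'

```text
t: 6.05
tcp_pos: [509.4, 125.8, 175.4]
ee_rot: [[0.996, 0.09, 0.005], [0.09, -0.996, 0.001], [0.005, -0.0, -1.0]]
force: [4.0, -0.1, 3.8]
grip_width: 9.1
grasp_force: 25.0
```

Emit:
drive_tool --increments '[[[0,0,0],[-0.006,0.069,-0.05],4],[[0,0,0],[-0.006,0.065,-0.055],4],[[0,0,0],[-0.005,0.06,-0.06],4],[[0,0,0],[-0.005,0.054,-0.065],4],[[0,0,0],[-0.005,0.05,-0.07],4],[[0,0,0],[-0.003,0.043,-0.073],4],[[0,0,0],[-0.004,0.037,-0.077],4]]'

```text
t: 6.75
tcp_pos: [504.5, 183.0, 106.5]
ee_rot: [[0.996, 0.089, 0.004], [0.089, -0.996, 0.002], [0.005, -0.001, -1.0]]
force: [5.7, 1.6, 2.6]
grip_width: 9.1
grasp_force: 25.0
```

Emit:
drive_tool --increments '[[[0,0,0],[0,0.031,-0.079],4],[[0,0,0],[0,0.024,-0.082],4],[[0,0,0],[0,0.018,-0.083],4],[[0,0,0],[0,0.01,-0.085],4],[[0,0,0],[0.0,0.003,-0.085],4],[[0,0,0],[0,0,-0.014],4],[[0,0,0],[0,0,0],4]]'

```text
t: 7.45
tcp_pos: [503.4, 196.9, 41.4]
ee_rot: [[0.996, 0.088, 0.001], [0.088, -0.996, 0.004], [0.002, -0.004, -1.0]]
force: [4.5, 7.4, -1.6]
grip_width: 9.2
grasp_force: 25.0
```

Emit:
drive_tool --increments '[[[0,0,0],[0,0,0],36],[[0,0,0],[0,0,0],36],[[0,0,0],[0,0,0],36],[[0,0,0],[0,0,0.15],36],[[0,0,0],[0,0,0.25],36],[[0,0,0],[0.1,0.01,0.25],36],[[0,0,0],[0.13,0.01,0.15],36],[[0,0,0],[0,0,0],36]]'

```text
t: 8.25
tcp_pos: [540.8, 197.6, 165.5]
ee_rot: [[0.996, 0.089, 0.008], [0.089, -0.996, 0.001], [0.008, -0.001, -1.0]]
force: [0.3, -0.3, 0.1]
grip_width: 35.9
grasp_force: 0.0
```

Run:
```python
from h import *
s,p=wrist(); cv2.imwrite("pics/w2.png",p["color"]);print(s["t"],s["tcp_pos"],s["force"])
for l in ("tray_b_bar_end","tray_a_bar_end"):
    print(l,[(np.round(d["point"]).tolist(),round(d["conf"],2)) for d in cams.tip_of(p,l)[:3]])
for c in "yb":
    P,m=bar(p,c);P=P[(P[:,2]>38)&(P[:,2]<70)&(P[:,1]>180)];print(c,len(P),P.min(0),P.max(0),np.median(P,0),cv2.fitLine(P[:,:2].astype(np.float32),cv2.DIST_L2,0,.1,.01).ravel())
```

```text
8.25 [540.76157636 197.63445336 165.48907616] [ 0.29880224 -0.33632536  0.14998198]
tray_b_bar_end [([534.0, 201.0, 46.0], 0.63)]
tray_a_bar_end [([536.0, 203.0, 46.0], 0.94)]
y 247 [469.11496864 188.7916712   45.08254402] [536.59850244 203.30768253  50.48293226] [504.41378226 198.68858284  48.10221285] [9.9639505e-01 8.4834635e-02 5.0444498e+02 1.9716539e+02]
b 257 [538.10491213 194.6309841   42.88130566] [604.52581926 208.95658828  49.13145104] [571.48032147 204.47266909  46.56071511] [9.9572408e-01 9.2377439e-02 5.7120074e+02 2.0287358e+02]
```

View pics/w2.png

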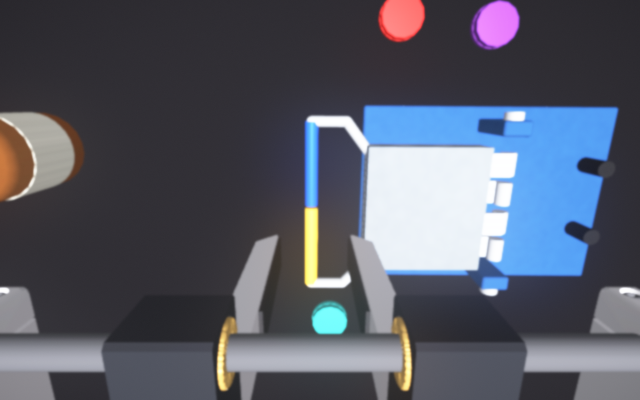

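Emit:
drive_tool --increments '[[[0,0,0],[-0.023,0.016,-0.113],36],[[0,0,0],[0,0,-0.2],36],[[0,0,0],[0,0,-0.2],36],[[0,0,0],[0,0,-0.2],36],[[0,0,0],[0,0,-0.1],36],[[0,0,0],[0,0,0],36],[[0,0,0],[0,0,0],4],[[0,0,0],[0,0,0],4],[[0,0,0],[0,0,0],4],[[0,0,0],[0,0,0],4],[[0,0,0],[0,0,0],4],[[0,0,0],[0,0,0],4]]' --force 45

```text
t: 9.6
tcp_pos: [534.2, 199.6, 41.1]
ee_rot: [[0.996, 0.09, 0.001], [0.09, -0.996, -0.0], [0.001, 0.0, -1.0]]
force: [-0.3, -0.6, 3.5]
grip_width: 8.8
grasp_force: 45.0
```

```bash
python3 arc.py 3.1416 0 42 155 0.084 | sed 's/\[\[\[0, 0, 0\], //;s/\], \[\[0, 0, 0\]/\]/g'
```

```text
[0.0, -0.003, 0.077], 4], [0.001, -0.008, 0.077], 4], [0.001, -0.015, 0.076], 4], [0.002, -0.02, 0.075], 4], [0.002, -0.025, 0.073], 4], [0.003, -0.031, 0.07], 4], [0.003, -0.036, 0.069], 4], [0.003, -0.041, 0.065], 4], [0.004, -0.046, 0.062], 4], [0.004, -0.05, 0.059], 4], [0.005, -0.054, 0.054], 4], [0.005, -0.059, 0.051], 4], [0.005, -0.062, 0.046], 4], [0.005, -0.065, 0.041], 4], [0.006, -0.068, 0.036], 4], [0.006, -0.07, 0.031], 4], [0.006, -0.073, 0.025], 4], [0.006, -0.075, 0.02], 4], [0.007, -0.075, 0.015], 4], [0.006, -0.077, 0.008], 4], [0.007, -0.077, 0.003], 4], [0.006, -0.077, -0.003], 4], [0.007, -0.076, -0.008], 4], [0.006, -0.076, -0.015], 4], [0.006, -0.074, -0.02], 4], [0.006, -0.073, -0.025], 4], [0.006, -0.07, -0.031], 4], [0.006, -0.069, -0.036], 4], [0.006, -0.065, -0.041], 4], [0.005, -0.062, -0.046], 4], [0.005, -0.058, -0.051], 4], [0.004, -0.055, -0.054], 4], [0.004, -0.05, -0.059], 4], [0.004, -0.045, -0.062], 4], [0.004, -0.041, -0.065], 4], [0.003, -0.036, -0.069], 4], [0.002, -0.031, -0.07], 4], [0.003, -0.026, -0.073], 4], [0.001, -0.02, -0.075], 4], [0.001, -0.014, -0.076], 4], [0.001, -0.009, -0.077], 4], [0.0, -0.002, -0.077], 4]]
```

The grip sits 3 mm too far towards the yellow end, so I'll regrip centred on the junction.

Emit:
drive_tool --increments '[[[0,0,0],[0,0,0],20],[[0,0,0],[0,0,0],20],[[0,0,0],[0.021,0.002,0.008],20],[[0,0,0],[0,0,0],20],[[0,0,0],[0,0,0],4],[[0,0,0],[0,0,0],4],[[0,0,0],[0,0,0],4],[[0,0,0],[0,0,0],4]]' --force 45

```text
t: 10.4
tcp_pos: [536.8, 199.8, 41.3]
ee_rot: [[0.996, 0.09, -0.0], [0.09, -0.996, -0.0], [-0.0, 0.0, -1.0]]
force: [-0.6, -1.3, -1.6]
grip_width: 8.6
grasp_force: 45.0
```

Emit:
drive_tool --increments '[[[0,0,0],[0.0,-0.003,0.077],4],[[0,0,0],[0.001,-0.008,0.077],4],[[0,0,0],[0.001,-0.015,0.076],4],[[0,0,0],[0.002,-0.02,0.075],4],[[0,0,0],[0.002,-0.025,0.073],4],[[0,0,0],[0.003,-0.031,0.07],4]]'

```text
t: 11.0
tcp_pos: [538.0, 183.9, 109.4]
ee_rot: [[0.996, 0.09, -0.0], [0.09, -0.996, -0.001], [-0.0, 0.001, -1.0]]
force: [3.9, -3.7, -12.2]
grip_width: 9.4
grasp_force: 45.0
```

Run:
```python
from h import *
s,p=wrist(); cv2.imwrite("pics/w3.png",p["color"])
p=cams.camera("scene");a=p["color"][130:300,230:430];cv2.imwrite("pics/s3.png",np.hstack([cv2.resize(a,(400,340)),cv2.resize(cv2.imread("pics/w3.png"),(400,340))]))
```

```text
(no output)
```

View pics/s3.png

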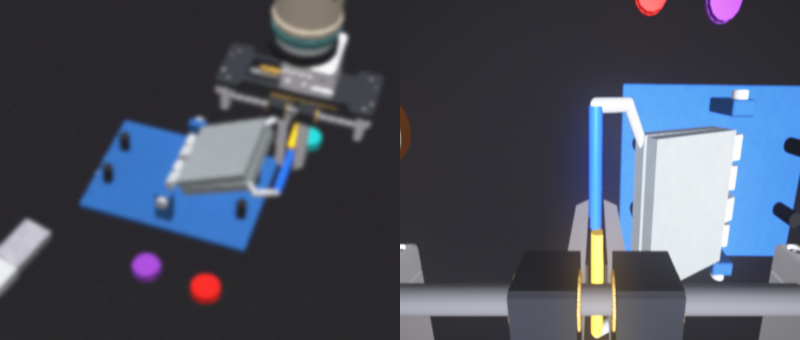

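Both trays are rising together, closed. The blue and yellow bars are in line (right panel, column ~597), so I'll continue.

Emit:
drive_tool --increments '[[[0,0,0],[0.003,-0.036,0.069],4],[[0,0,0],[0.003,-0.041,0.065],4],[[0,0,0],[0.004,-0.046,0.062],4],[[0,0,0],[0.004,-0.05,0.059],4],[[0,0,0],[0.005,-0.054,0.054],4],[[0,0,0],[0.005,-0.059,0.051],4],[[0,0,0],[0.005,-0.062,0.046],4],[[0,0,0],[0.005,-0.065,0.041],4],[[0,0,0],[0.006,-0.068,0.036],4],[[0,0,0],[0.006,-0.07,0.031],4],[[0,0,0],[0.006,-0.073,0.025],4],[[0,0,0],[0.006,-0.075,0.02],4]]'

```text
t: 12.3
tcp_pos: [546.3, 82.0, 195.7]
ee_rot: [[0.996, 0.088, 0.001], [0.088, -0.996, 0.006], [0.002, -0.006, -1.0]]
force: [-3.6, 8.6, 5.6]
grip_width: 8.3
grasp_force: 45.0
```

Emit:
drive_tool --increments '[[[0,0,0],[0.007,-0.075,0.015],4],[[0,0,0],[0.006,-0.077,0.008],4],[[0,0,0],[0.007,-0.077,0.003],4],[[0,0,0],[0.006,-0.077,-0.003],4],[[0,0,0],[0.007,-0.076,-0.008],4],[[0,0,0],[0.006,-0.076,-0.015],4],[[0,0,0],[0.006,-0.074,-0.02],4],[[0,0,0],[0.006,-0.073,-0.025],4],[[0,0,0],[0.006,-0.07,-0.031],4],[[0,0,0],[0.006,-0.069,-0.036],4],[[0,0,0],[0.006,-0.065,-0.041],4],[[0,0,0],[0.005,-0.062,-0.046],4]]'

```text
t: 13.5
tcp_pos: [557.3, -52.1, 163.6]
ee_rot: [[0.996, 0.089, -0.0], [0.089, -0.996, -0.001], [-0.001, 0.001, -1.0]]
force: [-3.7, 2.2, 3.5]
grip_width: 8.8
grasp_force: 45.0
```

Emit:
drive_tool --increments '[[[0,0,0],[0.005,-0.058,-0.051],4],[[0,0,0],[0.004,-0.055,-0.054],4],[[0,0,0],[0.004,-0.05,-0.059],4],[[0,0,0],[0.004,-0.045,-0.062],4],[[0,0,0],[0.004,-0.041,-0.065],4],[[0,0,0],[0.003,-0.036,-0.069],4],[[0,0,0],[0.002,-0.031,-0.07],4],[[0,0,0],[0.003,-0.026,-0.073],4],[[0,0,0],[0.001,-0.02,-0.075],4],[[0,0,0],[0.001,-0.014,-0.076],4],[[0,0,0],[0.001,-0.009,-0.077],4]]'

```text
t: 14.6
tcp_pos: [562.1, -108.7, 51.6]
ee_rot: [[0.996, 0.09, -0.002], [0.09, -0.996, 0.0], [-0.002, -0.0, -1.0]]
force: [-5.6, -0.2, 2.9]
grip_width: 8.8
grasp_force: 45.0
```

Emit:
drive_tool --increments '[[[0,0,0],[0.0,-0.002,-0.077],4],[[0,0,0],[0,0,-0.015],4],[[0,0,0],[0,0,0],4],[[0,0,0],[0,0,0],4]]'

```text
t: 15.0
tcp_pos: [562.3, -109.2, 38.7]
ee_rot: [[0.996, 0.09, -0.001], [0.09, -0.996, -0.001], [-0.001, 0.001, -1.0]]
force: [-5.7, -1.2, 6.0]
grip_width: 8.9
grasp_force: 45.0
```

Emit:
drive_tool --increments '[[[0,0,0],[0,0,0.01],36],[[0,0,0],[0,0,0],36],[[0,0,0],[0,0,0],36],[[0,0,0],[0,0,0.15],36],[[0,0,0],[0,0,0.25],36],[[0,0,0],[0.1,0.01,0.25],36],[[0,0,0],[0.126,0.01,0.15],36],[[0,0,0],[0,0,0],36],[[0,0,0],[0,0,0],36]]'

```text
t: 15.9
tcp_pos: [596.5, -105.8, 160.1]
ee_rot: [[0.996, 0.09, -0.0], [0.09, -0.996, -0.0], [-0.0, 0.0, -1.0]]
force: [0.2, -0.8, 0.0]
grip_width: 36.0
grasp_force: 0.0
```

Run:
```python
from h import *
s,p=wrist(); cv2.imwrite("pics/w4.png",p["color"]);print(s["t"],s["tcp_pos"],s["force"])
for l in ("tray_b_bar","tray_a_bar"):
    print(l,[(np.round(d["point"]).tolist(),round(d["conf"],2)) for d in cams.tip_of(p,l)[:3]])
for c in "yb":
    P,m=bar(p,c);P=P[(P[:,2]>30)&(P[:,2]<75)&(P[:,1]<-90)];print(c,len(P),P.min(0),P.max(0),np.median(P,0),cv2.fitLine(P[:,:2].astype(np.float32),cv2.DIST_L2,0,.1,.01).ravel())
```

```text
15.9 [ 596.48295498 -105.81032028  160.10845104] [ 0.20715785 -0.78515432  0.03107979]
tray_b_bar [([532.0, -113.0, 48.0], 0.67)]
tray_a_bar [([597.0, -105.0, 46.0], 0.68)]
y 232 [ 496.0079518  -119.68281933   44.0730407 ] [ 561.88916619 -105.41113765   49.34611984] [ 528.72755282 -110.11715531   47.26835719] [ 9.9269068e-01  1.2068653e-01  5.3048242e+02 -1.1196456e+02]
b 248 [ 563.49147236 -114.08200739   42.94971667] [ 629.9328121  -100.29305911   48.88857225] [ 594.08159518 -104.52851488   46.3335383 ] [ 9.9645269e-01  8.4154837e-02  5.9506812e+02 -1.0633375e+02]
```

View pics/w4.png

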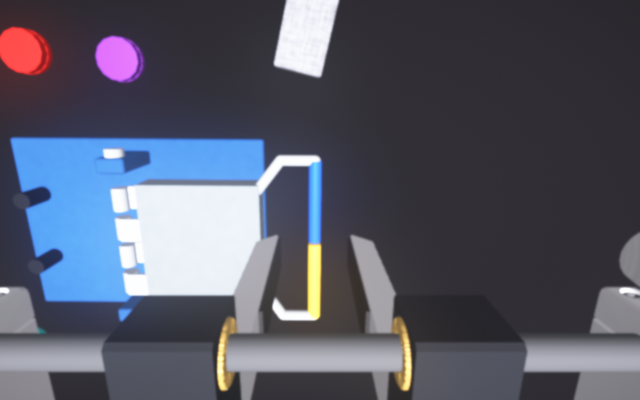

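The trays are closed and flat on the −y side, with the blue bar at column 315, rows 160–243. Next I'll grip the blue bar's middle.

Emit:
drive_tool --increments '[[[0,0,0],[0,0,-0.2],36],[[0,0,0],[0,0,-0.2],36],[[0,0,0],[0,0,-0.2],36],[[0,0,0],[0,0,-0.18],36],[[0,0,0],[0,0,0],36],[[0,0,0],[0,0,0],4],[[0,0,0],[0,0,0],4],[[0,0,0],[0,0,0],4],[[0,0,0],[0,0,0],4],[[0,0,0],[0,0,0],4],[[0,0,0],[0,0,0],4]]' --force 25

```text
t: 17.15
tcp_pos: [597.6, -106.2, 45.1]
ee_rot: [[0.996, 0.09, 0.002], [0.09, -0.996, -0.001], [0.002, 0.001, -1.0]]
force: [-0.4, -0.1, 6.8]
grip_width: 9.1
grasp_force: 25.0
```

```bash
python3 arc.py 0 3.1416 42 155 0.084 | sed 's/\[\[\[0, 0, 0\], //;s/\], \[\[0, 0, 0\]/\]/g'
```

```text
[-0.0, 0.003, 0.077], 4], [-0.001, 0.009, 0.077], 4], [-0.001, 0.014, 0.076], 4], [-0.002, 0.02, 0.075], 4], [-0.002, 0.025, 0.073], 4], [-0.003, 0.031, 0.07], 4], [-0.003, 0.036, 0.069], 4], [-0.003, 0.041, 0.065], 4], [-0.004, 0.046, 0.062], 4], [-0.004, 0.05, 0.059], 4], [-0.005, 0.054, 0.054], 4], [-0.005, 0.059, 0.051], 4], [-0.005, 0.062, 0.046], 4], [-0.005, 0.065, 0.041], 4], [-0.006, 0.068, 0.036], 4], [-0.006, 0.071, 0.031], 4], [-0.006, 0.072, 0.025], 4], [-0.006, 0.075, 0.02], 4], [-0.007, 0.075, 0.015], 4], [-0.006, 0.077, 0.008], 4], [-0.007, 0.077, 0.003], 4], [-0.006, 0.077, -0.003], 4], [-0.007, 0.076, -0.008], 4], [-0.006, 0.076, -0.015], 4], [-0.006, 0.074, -0.02], 4], [-0.006, 0.073, -0.025], 4], [-0.006, 0.07, -0.031], 4], [-0.006, 0.069, -0.036], 4], [-0.006, 0.065, -0.041], 4], [-0.005, 0.062, -0.046], 4], [-0.005, 0.058, -0.051], 4], [-0.004, 0.055, -0.054], 4], [-0.004, 0.05, -0.059], 4], [-0.004, 0.045, -0.062], 4], [-0.004, 0.041, -0.065], 4], [-0.003, 0.036, -0.069], 4], [-0.002, 0.031, -0.07], 4], [-0.003, 0.026, -0.073], 4], [-0.001, 0.02, -0.075], 4], [-0.001, 0.014, -0.076], 4], [-0.001, 0.009, -0.077], 4], [0.0, 0.002, -0.077], 4]]
```

Emit:
drive_tool --increments '[[[0,0,0],[0,0.001,0.03],4],[[0,0,0],[0,0.002,0.047],4],[[0,0,0],[-0.001,0.009,0.077],4],[[0,0,0],[-0.001,0.014,0.076],4],[[0,0,0],[-0.002,0.02,0.075],4],[[0,0,0],[-0.002,0.025,0.073],4],[[0,0,0],[-0.003,0.031,0.07],4],[[0,0,0],[-0.003,0.036,0.069],4],[[0,0,0],[-0.003,0.041,0.065],4],[[0,0,0],[-0.004,0.046,0.062],4],[[0,0,0],[-0.004,0.05,0.059],4]]'

```text
t: 18.25
tcp_pos: [594.3, -66.8, 151.7]
ee_rot: [[0.996, 0.09, 0.003], [0.09, -0.996, -0.005], [0.003, 0.006, -1.0]]
force: [4.5, -7.3, 1.7]
grip_width: 9.4
grasp_force: 25.0
```

Run:
```python
from h import *
a=cams.camera("scene")["color"][120:280,200:440];b=cams.camera("top")["color"][130:290,230:430]
cv2.imwrite("pics/s5.png",np.hstack([cv2.resize(a,(420,340)),cv2.resize(b,(380,340))]))
```

```text
(no output)
```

View pics/s5.png

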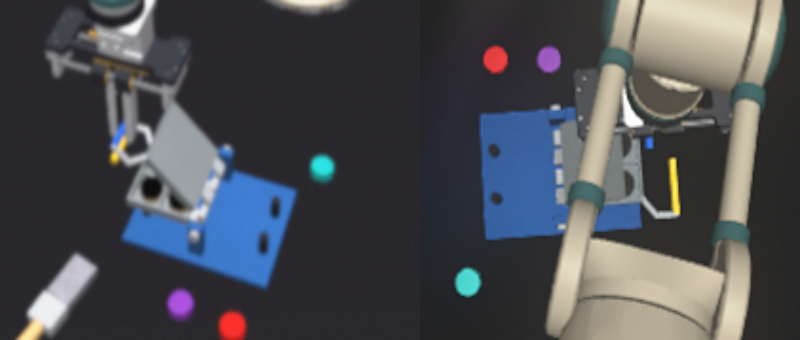

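Black coupons are lying in the yellow tray (left panel at (150,188) and (180,200), right panel at (628,147) and (628,185)). I'll raise the blue tray a little more and count them before going past 1.7 rad.

Emit:
drive_tool --increments '[[[0,0,0],[-0.005,0.054,0.054],4],[[0,0,0],[-0.005,0.059,0.051],4],[[0,0,0],[-0.005,0.062,0.046],4],[[0,0,0],[-0.005,0.065,0.041],4],[[0,0,0],[-0.006,0.068,0.036],4],[[0,0,0],[-0.006,0.071,0.031],4]]'

```text
t: 18.95
tcp_pos: [589.7, -10.8, 192.2]
ee_rot: [[0.996, 0.09, 0.006], [0.09, -0.996, -0.007], [0.005, 0.008, -1.0]]
force: [0.9, -7.9, 8.9]
grip_width: 9.2
grasp_force: 25.0
```

Run:
```python
from h import *
a=cams.camera("scene")["color"][120:280,200:440];b=cams.camera("wrist")["color"]
cv2.imwrite("pics/s6.png",np.hstack([cv2.resize(a,(420,340)),cv2.resize(b,(380,340))]))
```

```text
(no output)
```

View pics/s6.png

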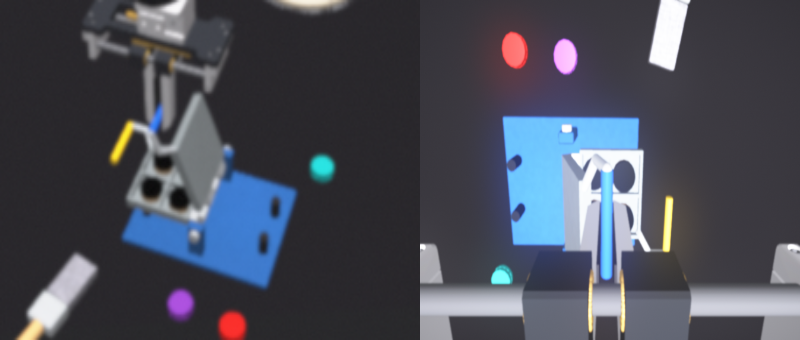

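Emit:
drive_tool --increments '[[[0,0,0],[-0.006,0.072,0.025],4],[[0,0,0],[0,0,0],4]]'

```text
t: 19.25
tcp_pos: [588.6, 2.2, 196.4]
ee_rot: [[0.996, 0.09, 0.006], [0.091, -0.996, -0.003], [0.006, 0.004, -1.0]]
force: [0.7, -3.6, 12.7]
grip_width: 9.1
grasp_force: 25.0
```

Run:
```python
from h import *
for n in ("scene","top"):
    p=cams.camera(n);c=np.array(p["color"]);
    print(n,[(np.round(d["point"]).tolist(),round(d["conf"],2)) for d in cams.tip_of(p,"coupon1")])
    # pocket centres of yellow tray floor, projected on the coupons' tops
    ux=np.array([.9965,.084]);uy=np.array([-.084,.9965]);O=np.array([549.9,45])
    for i in(-24,24):
        for j in(-42.5,-87.5):
            q=O+i*ux+j*uy;u=px(p,[*q,46]).astype(int);print(i,j,u,c[u[1]-1:u[1]+2,u[0]-1:u[0]+2].mean((0,1)).round())
    a=c[150:250,240:400];cv2.imwrite(f"pics/{n}7.png",cv2.resize(a,(400,250)))
cv2.imwrite("pics/s7.png",np.vstack([cv2.imread("pics/scene7.png"),cv2.imread("pics/top7.png")]))
```

```text
scene [([583.0, -39.0, 48.0], 0.73), ([692.0, 64.0, -4.0], 0.7), ([411.0, 170.0, -6.0], 0.68), ([528.0, -37.0, 45.0], 0.57), ([578.0, 9.0, 48.0], 0.53), ([695.0, 137.0, -1.0], 0.44)]
-24 -42.5 [308 199] [108. 105. 102.]
-24 -87.5 [292 195] [13. 13. 13.]
24 -42.5 [301 212] [13. 13. 13.]
24 -87.5 [285 208] [13. 13. 13.]
top [([577.0, -34.0, 48.0], 0.58), ([694.0, 136.0, 4.0], 0.57), ([528.0, -40.0, 49.0], 0.53), ([406.0, 171.0, 2.0], 0.53), ([531.0, 3.0, 49.0], 0.49), ([576.0, 10.0, 50.0], 0.46)]
-24 -42.5 [320 217] [62. 63. 65.]
-24 -87.5 [337 215] [62. 63. 64.]
24 -42.5 [319 198] [90. 68. 58.]
24 -87.5 [336 197] [60. 61. 62.]
```

View pics/s7.png

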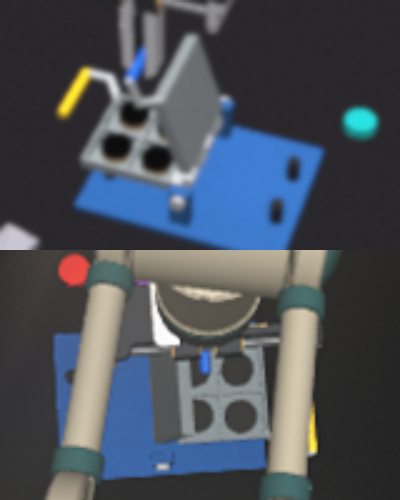

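All four coated coupons show in the yellow tray's pockets in the lower panel. I'll swing the blue tray the rest of the way back.

Emit:
drive_tool --increments '[[[0,0,0],[-0.006,0.075,0.02],4],[[0,0,0],[-0.007,0.075,0.015],4],[[0,0,0],[-0.006,0.077,0.008],4],[[0,0,0],[-0.007,0.077,0.003],4],[[0,0,0],[-0.006,0.077,-0.003],4],[[0,0,0],[-0.007,0.076,-0.008],4],[[0,0,0],[-0.006,0.076,-0.015],4],[[0,0,0],[-0.006,0.074,-0.02],4],[[0,0,0],[-0.006,0.073,-0.025],4],[[0,0,0],[-0.006,0.07,-0.031],4],[[0,0,0],[-0.006,0.069,-0.036],4],[[0,0,0],[-0.006,0.065,-0.041],4]]'

```text
t: 20.65
tcp_pos: [577.3, 136.4, 171.7]
ee_rot: [[0.996, 0.09, 0.003], [0.09, -0.996, -0.0], [0.003, 0.0, -1.0]]
force: [6.5, -1.4, 2.4]
grip_width: 9.0
grasp_force: 25.0
```

Emit:
drive_tool --increments '[[[0,0,0],[-0.005,0.062,-0.046],4],[[0,0,0],[-0.005,0.058,-0.051],4],[[0,0,0],[-0.004,0.055,-0.054],4],[[0,0,0],[-0.004,0.05,-0.059],4],[[0,0,0],[-0.004,0.045,-0.062],4],[[0,0,0],[-0.004,0.041,-0.065],4],[[0,0,0],[-0.003,0.036,-0.069],4],[[0,0,0],[-0.002,0.031,-0.07],4],[[0,0,0],[-0.003,0.026,-0.073],4]]'

```text
t: 21.55
tcp_pos: [571.3, 196.2, 88.6]
ee_rot: [[0.996, 0.09, 0.0], [0.09, -0.996, -0.001], [-0.0, 0.001, -1.0]]
force: [6.7, -2.4, 0.8]
grip_width: 8.7
grasp_force: 25.0
```

Emit:
drive_tool --increments '[[[0,0,0],[0,0.02,-0.075],4],[[0,0,0],[0,0.014,-0.076],4],[[0,0,0],[0,0.009,-0.077],4],[[0,0,0],[0.0,0.002,-0.077],4],[[0,0,0],[0,0,-0.013],4],[[0,0,0],[0,0,0],4],[[0,0,0],[0,0,0],36],[[0,0,0],[0,0,0],36],[[0,0,0],[0,0,0],36],[[0,0,0],[0,0,0.15],36],[[0,0,0],[0,0,0.25],36],[[0,0,0],[0,0,0.3],36]]'

```text
t: 22.75
tcp_pos: [568.7, 202.9, 145.4]
ee_rot: [[0.996, 0.09, -0.007], [0.09, -0.996, -0.001], [-0.007, 0.0, -1.0]]
force: [0.1, 0.4, 0.9]
grip_width: 36.3
grasp_force: 0.0
```

Emit:
drive_tool --increments '[[[0,0,0],[-0.1,0.2,0.2],36],[[0,0,0],[-0.2,0.2,0.1],36],[[0,0,0],[-0.2,0.2,0],36],[[0,0,0],[-0.2,0.1,0],36],[[0,0,0],[-0.2,0.1,0],36],[[0,0,0],[0,0,0],36],[[0,0,0],[0,0,0],36]]'

```text
t: 23.45
tcp_pos: [435.2, 323.2, 191.4]
ee_rot: [[0.996, 0.091, -0.001], [0.091, -0.996, -0.001], [-0.001, 0.001, -1.0]]
force: [0.5, -0.6, 0.1]
grip_width: 36.2
grasp_force: 0.0
```

Run:
```python
from h import *
s=get_state();print(s["t"],s["tcp_pos"],s["force"])
ps={n:cams.camera(n) for n in("scene","top")}
for n,p in ps.items():
  for l in ("tray_a_bar","tray_b_bar","tray_a_bar_end","tin","bottle"):
    print(n,l,[(np.round(d["point"]).tolist(),round(d["conf"],2)) for d in cams.tip_of(p,l)[:2]])
a=ps["scene"]["color"][120:320,130:510];b=ps["top"]["color"][120:300,140:500]
cv2.imwrite("pics/m8.png",np.vstack([cv2.resize(a,(570,300)),cv2.resize(b,(570,285))]))
```

```text
23.45 [435.21962885 323.16702126 191.43613846] [ 0.50233293 -0.60289611  0.07793619]
scene tray_a_bar [([565.0, 203.0, 44.0], 0.64), ([528.0, -36.0, 43.0], 0.39)]
scene tray_b_bar [([528.0, -110.0, 47.0], 0.74)]
scene tray_a_bar_end [([539.0, 196.0, 44.0], 0.63)]
scene tin [([562.0, -434.0, 4.0], 0.97)]
scene bottle [([561.0, 441.0, 1.0], 0.82)]
top tray_a_bar [([570.0, 204.0, 45.0], 0.82)]
top tray_b_bar [([527.0, -110.0, 46.0], 0.97)]
top tray_a_bar_end [([539.0, 199.0, 46.0], 0.74)]
top tin [([557.0, -431.0, -0.0], 0.85), ([574.0, 206.0, 44.0], 0.63)]
top bottle [([531.0, 4.0, 45.0], 0.74)]
```

View pics/m8.png

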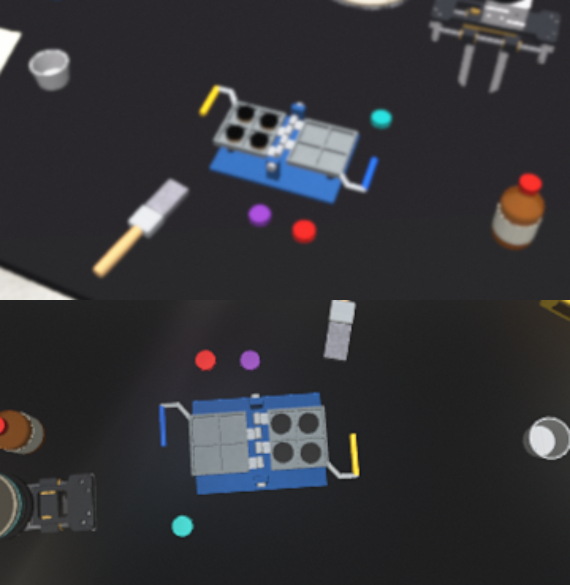

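Both trays lie open with their bars at z ≈ 45. The four black coupons sit in the yellow tray (lower panel, (272–312, 423–453)), the cup and bottle haven't moved, and the arm is clear.

```bash
python3 -c "
from workcell import robot
print(robot.job_done())"
```

```text
the job is handed in; nothing more can be done
None
```

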